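Index the pot carousel to bring the blue jug round

ROBOT

A 6-joint arm with a two-finger parallel gripper is mounted at the origin on the work surface. World frame = base frame: x ahead of the robot, y to its left, z up, the work surface at z = 0. Lengths are in m, angles in rad, forces in N, time in s.
With the tool pointing down it reaches from about 0.325 to 0.9 m from the base axis. Payload 6.1 kg.
Tool frame: the origin (TCP) lies at the very end of the fingers, on their centre line; the grasp point (between the pads) lies 19 mm behind it; z points along the fingers, y is the line along which they close (so a half turn about z gives the same grasp; the last joint's range is limited). The gripper opens to 85 mm and grips with 20 to 120 N. Pads are 22 mm wide; open, the fingers measure 114 mm over their backs; the gripper's body (76 mm by 85 mm) begins 54 mm behind the grasp point. The pads swing forward as they close: fully open they stand 13 mm farther back than shut.
Start: joints at [-1.286, 0.22, 1.526, -0, 1.395, -0.126], TCP at [0.25, -0.573, 0.231] pointing down, gripper open.
Joint ranges: [-2.98, 2.98], [-0.91, 2.08], [0.09, 2.57], [-1.24, 4.39], [0.2, 2.65], [-2.68, 2.68]. Speed limits (rad/s): [2.57, 2.57, 3.01, 3.14, 3.14, 3.14].

INTERFACE

Orientations are given as a unit quaternion [x, y, z, w].
In Python, from workcell import get_state, snapshot, ticket, spot_in, regions_of, mark_of gives the robot as it stands.
- The arm moves only by the tool step_arm, never from a script. Its argument "targets" is a list of rows, each a list of 3 entries, a list of its own where there are three numbers: the turn, a rotation vector about the tool's x, y, z in units of 5 degrees (1.0 is 5 degrees), then the shift along the tool's x, y, z in units of 40 mm (1.0 is 40 mm), then the opening, from 0 (shut) to 1 (fully open). A call has 1 to 20 rows; each row shifts and turns the commanded pose from where the row before left it, along the tool's axes as they then stand; what a row does not reach is not made up. A row lasts 1/8 s, in which the tool goes at most 62.5 mm and 10.7 degrees, less where a joint would pass 70% of its speed; a pose out of reach is approached as far as the arm can. A call is refused whole if a number of a shift passes 1 or a number of a turn 1, either way. A call with a gripper value outside its range is refused whole. The fingers move at their own pace and stop on an object; "newtons" is the grip in N (left out, the last holds). Time passes only in rows, so rows that do not move let the fingers close. It gives the time, the measured TCP pose, the force, the opening and the grip force at its end, in the units of the state.
- get_state(): the state, without advancing time (a new reading comes with each control period).
- snapshot(name): name is "scene" or "top" or "wrist"; returns a dict with "pixels" (384x512x3 uint8, red, green, blue), "mtx" (3x3 intrinsics, pixels), "R" (3x3) and "t" (3): a world point X has camera coordinates R X + t; the wrist camera has in their place "T_tool_cam" (4x4, takes a point from camera to tool coordinates, whose origin is the TCP and whose axes are the flange's). Camera axes: x right, y down, z forward; pixel columns grow to the right and rows downward; lengths in m; the calibration is good to about 2 mm. A picture is of the moment at which its call begins: read the wrist's pose just before it. There is no depth.
- ticket.sign_off(): hands the job in; it is judged then, once.
Trained networks look in a picture, given as the dict that the camera call returned (one of the last four; its "shot" number tells which), for a name from the list of things; names that differ only in an ending like _2 or _b are one class to them, and where a whole thing is asked for, a point or a joint stands for the part that bears it (a point fixed in the world has none). Each returns a list of dicts, best first, with "p" (0 to 1); they miss things now and then, are a little off and sometimes report something else, mostly with a low value. They report only what shows in the picture. A call takes as long as a camera call. They do not tell look-alikes from the thing itself.
- spot_in(label, picture): "box" ([left, top, right, bottom] in pixels, round what is visible of it).
- regions_of(label, picture): "mask" (384x512 bool, what is visible of it) and "box" ([left, top, right, bottom] in pixels, round what is visible of it).
- mark_of(label, picture): "position" ([row, column] in pixels: a listed point, or the origin of a listed thing).
The state is a dict: "time_s": time; "qpos": joint angles; "joint_velocities": joint speeds; "tau": joint torques, N m; "position": TCP position; "eef_rot": TCP orientation; "force": force on the tool from outside, world axes, zero at the start; "torque": the same for the moment, N m; "gripper_width": finger opening in m; "grip_force": force on a finger pad.
Only numpy, scipy, OpenCV 4.12 (cv2) and the standard library are available. Lean on these libraries where they do the work, as an engineer would, in place of code of your own. Each camera call takes 0.05 s, during which the arm holds its last target. There are 200 camera calls.

TASK

Bring the blue jug round to the yellow serving tab: with closed fingertips, gently press the red thumb cup down to free the carousel's plunger, push the cup round to the next hole on whichever side brings the jug to the tab, and let the plunger spring fully up in that hole. Grasp nothing, do not touch, lift or tip the pots riding on the carousel, and leave the other things on the counter where they are.

Things in the scene. Friction and masses are not known exactly. Their poses are not given: they have to be found in the camera images.
- stand: Fixed white round stand, 356 mm across; origin under its centre; the carousel turns about its vertical z. Its -x points to the yellow serving tab (22 mm high, at 160 mm radius), +x to the home hole of the steel index plate: a fixed arc at 135-175 mm radius, top 50 mm above the counter, with a slot joining holes at -60, 0, +60 degrees from +x
- serve_spot (a point): Fixed point of the stand at the disc's top (28 mm above the counter), 92 mm from the axis towards the yellow tab: centre of the pot ring that stands at the tab. The disc has three pot rings (78 mm outside, 6 mm high) 60 degrees apart; at the start the sugar pot is at the tab, the jug and the canister in the rings on its two sides
- carousel (a joint): Turn of the wooden disc (260 mm across, top 28 mm up, carries pots and plunger) about the stand's z: rad, 0 = plunger in the home hole, positive = counter-clockwise from above; the outer holes are at +1.047 and -1.047, with an end stop just past them. Friction keeps it where it is left; turning takes 1 to 2 N sideways at the thumb cup
- plunger (a joint): Spring plunger, m: 0 = fully up, seated in a hole and locking the disc (about 2 mm play at the pin either way); 0.018 = bottom. 4 N starts it, 9 N holds it down. Past 0.012 it is under the index plate and the disc is free; let up between holes, its round nose rides under the plate at about 0.012 and it springs up by itself on reaching a hole
- thumb_cup (a point): Centre of the inner floor of the red thumb cup on the plunger, 78 mm above the counter when up, 155 mm from the carousel's axis; moves with plunger and disc. An open round dish: floor about 40 mm across, 14 mm deep, mouth 54 mm inside, 62 mm outside. Closed fingertips fit in with play and can push its wall sideways. Fully pressed, its underside is 4 mm above the index plate
- hole_home (a point): Middle hole of the index plate (21 mm; the plate is brass at its holes), at the plate's top, 50 mm above the counter; the plunger starts here
- hole_plus (a point): Index hole 60 degrees counter-clockwise (from above) from the home hole, same height
- hole_minus (a point): Index hole 60 degrees clockwise from the home hole, same height
- blue_jug: Loose blue ceramic jug, 80 mm high, 70 mm across, handle to its +y reaching 53 mm; origin at the centre of its underside, standing in one of the two rings beside the serving tab's ring; about 0.28 kg
- canister: Loose clear acrylic canister with white hinged lid, 68 mm across, 76 mm high, origin at the centre of its underside; in the ring on the other side of the tab
- sugar_pot: Loose white ceramic sugar pot, 68 mm across, 75 mm high, origin at the centre of its underside; in the ring at the tab at the start
- enamel_mug: Green mug on the counter, 80 mm across and 80 mm high, origin under its centre; leave alone
- salt_shaker: Steel salt shaker, 44 mm across, 80 mm high, origin under its centre; leave alone
- spice_tin: Red tin, 60 mm across, 75 mm high, origin under its centre; leave alone
- silicone_brush: Brush lying along its x, about 235 mm long, 16 mm thick, orange head to +x; leave alone
- butter_dish: White open dish 120 x 90 x 45 mm, origin under its centre; leave alone
Mind the look-alikes: they are no part of the job. Leave any purple look-alike of the sugar_pot alone. Of the things that look like the blue_jug, the larger one is meant.

How it is judged:
On the way, in this order (a step that is already met when the one before it is completed fails the run):
1. the plunger is pressed in, clear of the home hole (value of joint plunger above 0.01 m and value of joint carousel between -0.15 and 0.15 rad), for 0.05 s.
2. the carousel is on its way, between holes, with the plunger still in (value of joint plunger above 0.009 m and (value of joint carousel above 0.4 rad or value of joint carousel below -0.4 rad)), for 0.02 s.
3. the plunger has sprung up in the next hole with the jug at the serving tab ((value of joint carousel above 1.015 rad or value of joint carousel below -1.015 rad) and value of joint plunger below 0.003 m and horizontal distance between blue_jug and serve_spot below 0.012 m), for 0.2 s.
At the end, for the whole second after the job is handed in: The carousel stands one hole on (within about 0.03 rad), the plunger is sprung up to within 3 mm of fully out, the blue jug is at rest within 12 mm of the serving spot, and all three pots stand upright (within 0.1 rad) in their rings (all of step 3 and linear speed of blue_jug below 0.01 m/s and angle between each of blue_jug, canister, sugar_pot's own z axis and vertical below 0.1 rad and velocity of joint carousel between -0.02 and 0.02 rad/s); the robot touches nothing.
It fails at once if a pot riding on the carousel is lifted or thrown out of its ring (z of any of blue_jug, canister, sugar_pot in the frame of stand above 0.04 m).
It fails at once if a pot riding on the carousel is tipped (angle between any of blue_jug, canister, sugar_pot's own z axis and vertical above 0.35 rad).
It fails at once if the robot pushes a pot instead of the carousel (contact force between any of the fingers, the arm and blue_jug above 1 N or contact force between any of the fingers, the arm and canister above 1 N or contact force between any of the fingers, the arm and sugar_pot above 1 N).
It fails at once if the carousel or its thumb cup is pinched or forced with more than 40 N (contact force between the fingers and stand above 40 N).
It fails at once if something standing on the counter is disturbed by more than 20 mm (distance of any of enamel_mug, salt_shaker, spice_tin, silicone_brush, butter_dish from where it was at the start of the episode above 0.02 m).
It also fails if it takes over 42 s, if anything falls off the work surface, if the arm or the gripper's body presses on something with over 40 N, if the wrist force passes 120 N, or if a joint passes its speed limit or range.

## Working session

There is one attempt and no reset: what is moved stays moved. The work goes in short steps, Python scripts to look and compute and a tool call to move; the robot and the scene stay as the last step left them, time stands still between calls to the robot, and variables do not carry over. Pictures are saved under pics/ and viewed, at most 10 in all, crops included, and the job is handed in when it is done.

Besides the shell and the picture viewer there is one more tool, called after "Call:" as name(argument=value, ...) on one line, values as JSON. step_arm: Moves the arm, as the interface text tells. Its arguments: {"type":"object","properties":{"targets":{"type":"array","items":{"type":"array"}},"newtons":{"type":"number"}},"required":["targets"]}

```bash
mkdir -p pics; cat > h.py <<'E'
import numpy as np, cv2
from workcell import *
def ray(s,rc):
    d=np.linalg.inv(s["mtx"])@np.array([rc[1],rc[0],1.]); R=np.array(s["R"]);t=np.array(s["t"])
    return -R.T@t, R.T@d
def atz(s,rc,z):
    c,d=ray(s,rc); return c+d*(z-c[2])/d[2]
def proj(s,X):
    p=np.array(s["mtx"])@(np.array(s["R"])@np.array(X)+np.array(s["t"])); return p[:2]/p[2]
def tri(a,b):
    A=np.zeros((3,3));B=np.zeros(3)
    for c,d in (a,b):
        d=d/np.linalg.norm(d);P=np.eye(3)-np.outer(d,d);A+=P;B+=P@c
    return np.linalg.solve(A,B)
E
python3 - <<'E'
from h import *
S={n:snapshot(n) for n in("scene","top")}
cv2.imwrite("pics/a.png",cv2.cvtColor(np.vstack([S["scene"]["pixels"],S["top"]["pixels"]])[:, :],cv2.COLOR_RGB2BGR)) if 0 else None
for n in S: cv2.imwrite(f"pics/{n}.png",cv2.cvtColor(S[n]["pixels"],cv2.COLOR_RGB2BGR))
for l in["stand","thumb_cup","hole_home","hole_plus","hole_minus","serve_spot","blue_jug","canister","sugar_pot","enamel_mug","salt_shaker","spice_tin","silicone_brush","butter_dish"]:
    for n in S:
        print(l,n,[(np.round(m["position"]).tolist(),round(m["p"],2),np.round(atz(S[n],m["position"],.078 if l=="thumb_cup" else .05 if "hole" in l else .028 if l in("serve_spot","blue_jug","canister","sugar_pot") else 0),3)[:2].tolist()) for m in mark_of(l,S[n])[:3]])
s=get_state();print(s)
E
```

```text
stand scene [([235.0, 301.0], 0.68, [0.499, 0.075])]
stand top [([192.0, 213.0], 0.96, [0.515, 0.088])]
thumb_cup scene [([206.0, 299.0], 0.67, [0.461, 0.039]), ([245.0, 254.0], 0.66, [0.644, 0.006])]
thumb_cup top [([157.0, 239.0], 0.62, [0.643, -0.014]), ([216.0, 339.0], 0.32, [0.429, -0.4])]
hole_home scene [([245.0, 253.0], 0.87, [0.63, -0.007]), ([245.0, 326.0], 0.49, [0.516, 0.162])]
hole_home top [([155.0, 231.0], 0.74, [0.658, 0.016])]
hole_plus scene [([277.0, 301.0], 0.93, [0.639, 0.154])]
hole_plus top [([159.0, 197.0], 0.81, [0.637, 0.148])]
hole_minus scene [([205.0, 256.0], 0.81, [0.512, -0.081]), ([220.0, 327.0], 0.21, [0.442, 0.125])]
hole_minus top [([193.0, 255.0], 0.86, [0.512, -0.082])]
serve_spot scene [([223.0, 328.0], 0.96, [0.433, 0.127]), ([245.0, 252.0], 0.45, [0.621, -0.016])]
serve_spot top [([213.0, 203.0], 0.8, [0.43, 0.119])]
blue_jug scene [([206.0, 300.0], 0.79, [0.423, 0.026]), ([157.0, 243.0], 0.65, [0.354, -0.247])]
blue_jug top [([213.0, 230.0], 0.81, [0.432, 0.016]), ([240.0, 295.0], 0.6, [0.335, -0.238])]
canister scene [([248.0, 326.0], 0.83, [
[... 1112 characters left out ...]
array([-1.28610430e+00,  2.20386610e-01,  1.52648432e+00, -4.56322931e-06,
        1.39467742e+00, -1.26077507e-01]), 'joint_velocities': array([-2.49095403e-03, -1.08706069e-03,  9.31555167e-04, -6.45620514e-04,
       -6.14429337e-04,  1.84360399e-05]), 'tau': array([ 1.03556647e-04, -4.96831512e+01, -3.89718819e+01, -1.99181004e-04,
        9.41630424e-04,  2.23142047e-05]), 'position': array([ 0.24958223, -0.5730133 ,  0.23131625]), 'eef_rot': array([ 9.78982505e-01,  2.03944245e-01, -4.84567703e-07,  2.22569109e-05]), 'force': array([ 0.38293691, -0.82981048,  0.80283577]), 'torque': array([-0.03382047,  0.04655536,  0.05208675]), 'grip_force': 0.0, 'gripper_width': 0.08511313513112721}
```

View pics/scene.png

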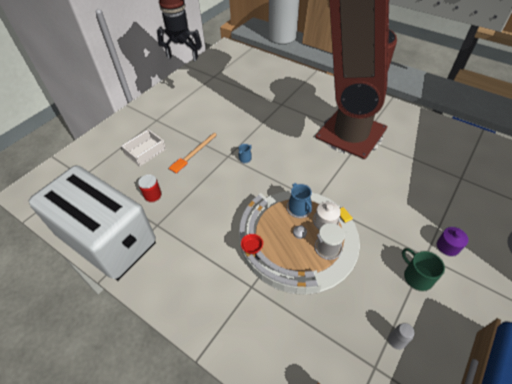

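View pics/top.png

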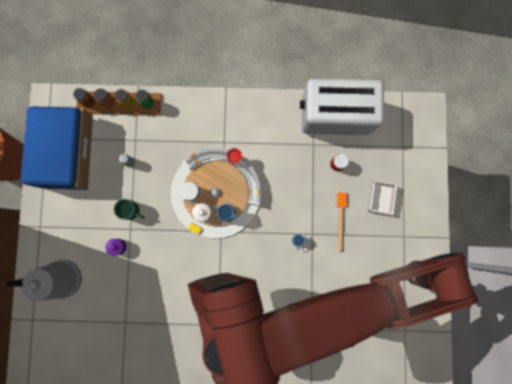

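The scene picture shows the carousel centred near (300,235). The red thumb cup is at (252,243), the pots at (300,200), (328,212) and (329,240), and the yellow tab at (345,215). In the top view the cup is at (235,156), the jug at (227,213) and the tab at (195,229).

Candidates, by scene pixel:
- **Jug:** the blue jug on the disc (300,200), which is the larger one, or the small blue jug on the counter (245,153). I choose the one on the disc.
- **Sugar pot:** the white one on the disc (328,212), or the purple look-alike (453,241).
- **Cup:** the red dish (252,243), or the red tin (150,188). I choose the dish.

The jug is about 60° counter-clockwise of the tab, so the disc has to turn clockwise, towards hole_minus. I'll check this in a crop and fit the stand.

```bash
python3 - <<'E'
from h import *
im=cv2.imread("pics/scene.png")[130:300,220:370]
cv2.imwrite("pics/crop.png",cv2.resize(im,None,fx=3.5,fy=3.5,interpolation=cv2.INTER_CUBIC))
S={n:snapshot(n) for n in("scene","top")}
def both(l,i=0,j=0):
    a=mark_of(l,S["scene"])[i]["position"];b=mark_of(l,S["top"])[j]["position"];return tri(ray(S["scene"],a),ray(S["top"],b))
for l in["hole_plus","hole_minus","serve_spot","blue_jug"]: print(l,both(l).round(3))
print("cup",both("thumb_cup",1,0).round(3))
# red rim centroid
for n in S:
    h=cv2.cvtColor(S[n]["pixels"],cv2.COLOR_RGB2HSV)
    m=(((h[...,0]<8)|(h[...,0]>172))&(h[...,1]>170)&(h[...,2]>90)).astype(np.uint8)
    k,_,st,ce=cv2.connectedComponentsWithStats(m)
    for i in range(1,k):
        if 20<st[i,4]<2000: print(n,st[i],ce[i].round(1),atz(S[n],ce[i][::-1],.09).round(3))
print(snapshot("wrist")["T_tool_cam"])
E
```

```text
hole_plus [0.643 0.153 0.038]
hole_minus [ 0.513 -0.08   0.057]
serve_spot [0.419 0.115 0.004]
blue_jug [ 0.31  -0.297 -0.686]Traceback (most recent call last):
  File "<stdin>", line 8, in <module>
  File "<stdin>", line 6, in both
IndexError: list index out of range
```

View pics/crop.png

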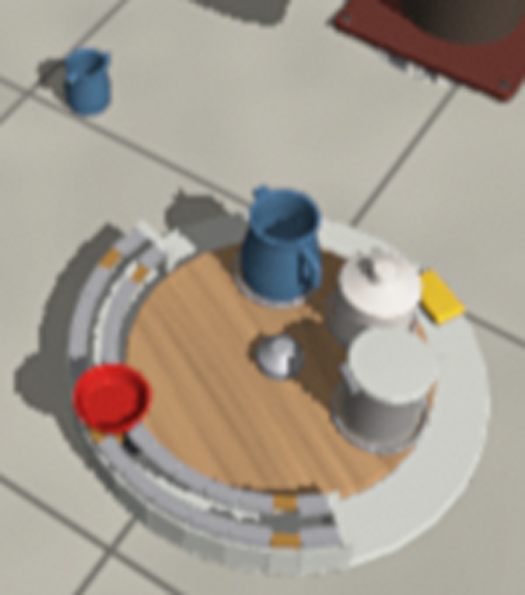

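The crop shows the larger blue jug in its ring at (280,245), beside the sugar pot at the yellow tab, so the choice holds. The small jug is off at (88,80), and the red cup is at (112,398) over the home hole. I'll close the fingers and go above the cup.

Call:
step_arm(targets=[[[0,0,0],[0.83,-0.53,-0.11],0],[[0,0,0],[0.83,-0.53,-0.11],0],[[0,0,0],[0.83,-0.53,-0.11],0],[[0,0,0],[0.83,-0.53,-0.11],0],[[0,0,0],[0.83,-0.53,-0.11],0],[[0,0,0],[0.83,-0.53,-0.11],0],[[0,0,0],[0.83,-0.53,-0.11],0],[[0,0,0],[0.83,-0.53,-0.11],0],[[0,0,0],[0.83,-0.53,-0.11],0],[[0,0,0],[0.83,-0.53,-0.11],0],[[0,0,0],[0.83,-0.53,-0.11],0],[[0,0,0],[0.83,-0.53,-0.11],0],[[0,0,0],[0.83,-0.53,-0.11],0],[[0,0,0],[0.83,-0.53,-0.11],0],[[0,0,0],[0.83,-0.53,-0.11],0],[[0,0,0],[0,0,0],0]])

```text
time_s: 4.05
position: [0.5802, -0.0804, 0.2976]
eef_rot: [0.979, 0.206, 0.0, -0.0]
force: [-0.1, -0.4, -0.3]
gripper_width: 0.0001
grip_force: 0.0
```

```bash
cat >> h.py <<'E'
from scipy.spatial.transform import Rotation as Ro
def wrist():
    s=get_state();w=snapshot("wrist");T=np.array(w["T_tool_cam"])
    Rt=Ro.from_quat(s["eef_rot"]).as_matrix();Rw=Rt@T[:3,:3];tw=Rt@T[:3,3]+s["position"]
    w["R"]=Rw.T;w["t"]=-Rw.T@tw;return s,w
def red(s,z):
    h=cv2.cvtColor(s["pixels"],cv2.COLOR_RGB2HSV)
    m=(((h[...,0]<8)|(h[...,0]>172))&(h[...,1]>150)&(h[...,2]>60)).astype(np.uint8)
    k,_,st,ce=cv2.connectedComponentsWithStats(m)
    return [(st[i].tolist(),atz(s,(st[i,1]+st[i,3]/2-.5,st[i,0]+st[i,2]/2-.5),z).round(4)[:2].tolist()) for i in range(1,k) if st[i,4]>25]
E
python3 - <<'E'
from h import *
s,w=wrist();print(s["time_s"],s["position"],s["eef_rot"],s["gripper_width"],s["force"]);print(w["T_tool_cam"])
cv2.imwrite("pics/w1.png",cv2.cvtColor(w["pixels"],cv2.COLOR_RGB2BGR))
for l in["thumb_cup","hole_plus","hole_minus","hole_home","serve_spot"]:
    print(l,[(np.round(m["position"]).tolist(),round(m["p"],2),atz(w,m["position"],{"t":.078,"h":.05,"s":.028}[l[0]]).round(4)[:2].tolist()) for m in mark_of(l,w)[:2]])
print("rim",red(w,.092))
t=snapshot("top");print(red(t,.092))
print(red(snapshot("scene"),.092))
E
```

```text
4.05 [ 0.58023828 -0.08043489  0.29764264] [ 9.78620269e-01  2.05674875e-01  4.56837153e-04 -7.23807049e-05] 8.16442608141004e-05 [-0.10135697 -0.37778395 -0.25980522]
[[ 5.62546330e-04 -9.66102122e-01 -2.58159590e-01  6.54518673e-02]
 [ 9.99999572e-01  3.53776823e-04  8.55135965e-04  5.73958318e-04]
 [-7.34817791e-04 -2.58159960e-01  9.66101907e-01 -1.43494594e-01]
 [ 0.00000000e+00  0.00000000e+00  0.00000000e+00  1.00000000e+00]]
thumb_cup [([94.0, 217.0], 0.71, [0.6462, 0.0025])]
hole_plus [([49.0, 106.0], 0.82, [0.6402, 0.1614])]
hole_minus [([202.0, 240.0], 0.84, [0.5157, -0.0836])]
hole_home [([94.0, 222.0], 0.85, [0.6491, 0.0003])]
serve_spot []
rim [([194, 67, 48, 51, 1647], [0.6485, 0.0005]), ([432, 189, 48, 38, 860], [0.641, -0.353])]
[([235, 151, 7, 12, 52], [0.6437, -0.0125])]
[([140, 183, 21, 18, 225], [0.675, -0.3538]), ([241, 234, 23, 20, 352], [0.6492, 0.0037])]
```

View pics/w1.png

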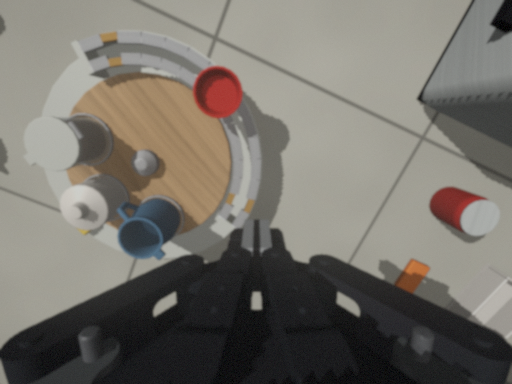

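The wrist view shows the red cup at (218,92), the minus-side brass hole marks at about (240,200), and the jug beside the sugar pot on the lower left. I'll go closer and measure the cup from a second place.

Call:
step_arm(targets=[[[0,0,0],[0.5,-0.32,0.66],0],[[0,0,0],[0.5,-0.32,0.66],0],[[0,0,0],[0.5,-0.32,0.66],0],[[0,0,0],[0,0,0],0],[[0,0,0],[0,0,0],0]])

```text
time_s: 5.08
position: [0.6189, -0.0242, 0.219]
eef_rot: [0.979, 0.204, 0.0, 0.0]
force: [-0.2, -0.7, 0.7]
gripper_width: 0.0001
grip_force: 0.0
```

```bash
python3 - <<'E'
from h import *
s,w=wrist();print(s["time_s"],s["position"],s["force"])
cv2.imwrite("pics/w2.png",cv2.cvtColor(w["pixels"],cv2.COLOR_RGB2BGR))
for l in["thumb_cup","hole_plus","hole_minus","hole_home"]:
    print(l,[(np.round(m["position"]).tolist(),round(m["p"],2),atz(w,m["position"],{"t":.078,"h":.05,"s":.028}[l[0]]).round(4)[:2].tolist()) for m in mark_of(l,w)[:2]])
print("rim",red(w,.092))
# rim from first view center pixel, triangulate
b=red(w,.092)[0][0];print("px",b)
T=np.array(w["T_tool_cam"]);Rt=Ro.from_quat([.97862,.205675,.000457,-.0000724]).as_matrix();p=np.array([.580238,-.080435,.297643])
Rw=Rt@T[:3,:3];tw=Rt@T[:3,3]+p;w1=dict(mtx=w["mtx"],R=Rw.T,t=-Rw.T@tw)
c=lambda b:(b[1]+b[3]/2-.5,b[0]+b[2]/2-.5)
print(tri(ray(w1,c([194,67,48,51])),ray(w,c(b))))
E
```

```text
5.075 [ 0.61890624 -0.02421793  0.21895682] [-0.20929776 -0.67938137  0.67464986]
thumb_cup [([145.0, 243.0], 0.58, [0.6478, 0.0019])]
hole_plus [([90.0, 112.0], 0.94, [0.6422, 0.1573])]
hole_minus []
hole_home [([142.0, 247.0], 0.89, [0.6496, -0.0005])]
rim [([215, 117, 59, 59, 2359], [0.6487, 0.001]), ([482, 239, 30, 47, 998], [0.6428, -0.3095])]
px [215, 117, 59, 59, 2359]
[0.64852452 0.00093735 0.08941041]
```

View pics/w2.png

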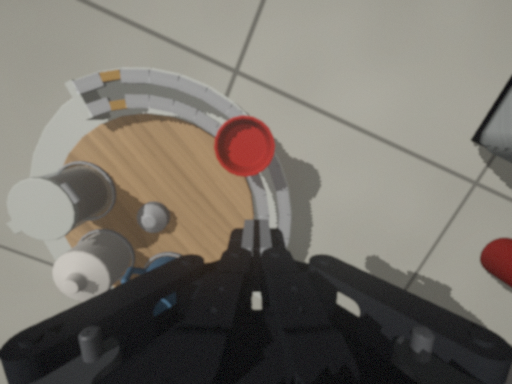

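The cup is at (243,146), clear of everything. The rim triangulates to (0.6485, 0.001, 0.089) and agrees with the holes. I'll go over the cup and down to just above the mouth.

Call:
step_arm(targets=[[[0,0,0],[0.46,-0.15,0.2],0],[[0,0,0],[0.46,-0.14,0.6],0],[[0,0,0],[0,0,0.7],0],[[0,0,0],[0,0,0.7],0],[[0,0,0],[0,0,0.6],0],[[0,0,0],[0,0,0],0],[[0,0,0],[0,0,0],0]])

```text
time_s: 6.2
position: [0.6488, 0.0016, 0.1076]
eef_rot: [0.979, 0.204, 0.001, 0.0]
force: [0.8, -0.8, -0.0]
gripper_width: 0.0002
grip_force: 0.0
```

```bash
python3 - <<'E'
from h import *
s,w=wrist();print(s["time_s"],s["position"],s["force"])
cv2.imwrite("pics/w3.png",cv2.cvtColor(w["pixels"],cv2.COLOR_RGB2BGR));print(red(w,.092))
E
```

```text
6.2 [0.64876183 0.00162206 0.10759222] [ 0.76213791 -0.77004363 -0.02144408]
[([209, 180, 95, 74, 3861], [0.6535, 0.003])]
```

View pics/w3.png

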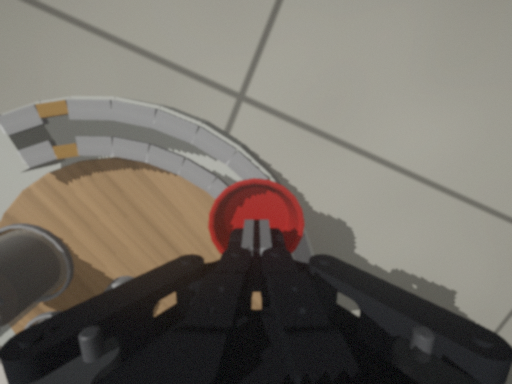

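The tips are at (257,232), inside the cup mouth centred at (256,222). I'll lower them to the floor gently.

Call:
step_arm(targets=[[[0,0,0],[0,0,0.35],0],[[0,0,0],[0,0,0.35],0],[[0,0,0],[0,0,0.1],0],[[0,0,0],[0,0,0.1],0],[[0,0,0],[0,0,0],0]])

```text
time_s: 6.88
position: [0.6478, 0.002, 0.0704]
eef_rot: [0.979, 0.204, -0.0, -0.0]
force: [-1.7, -0.3, 5.5]
gripper_width: 0.0001
grip_force: 2.9
```

Call:
step_arm(targets=[[[0,0,0],[0,0,0.1],0],[[0,0,0],[0,0,0.1],0],[[0,0,0],[0,0,0],0]])

```text
time_s: 7.25
position: [0.6479, 0.0021, 0.0628]
eef_rot: [0.979, 0.204, -0.0, -0.0]
force: [-3.2, 0.8, 8.0]
gripper_width: 0.0
grip_force: 3.9
```

The plunger is pressed about 15 mm. Next is a slow clockwise arc, 4° per row.

Call:
step_arm(targets=[[[0,0,0],[-0.1,0.08,0.03],0],[[0,0,0],[-0.12,0.08,0],0],[[0,0,0],[-0.23,0.145,0],0],[[0,0,0],[-0.24,0.13,0],0],[[0,0,0],[-0.245,0.11,0],0],[[0,0,0],[-0.255,0.095,0],0],[[0,0,0],[-0.26,0.075,0],0],[[0,0,0],[-0.265,0.06,0],0],[[0,0,0],[-0.265,0.04,0],0],[[0,0,0],[0,0,0],0]])

```text
time_s: 8.5
position: [0.5891, -0.0604, 0.0625]
eef_rot: [0.979, 0.204, 0.001, 0.001]
force: [-0.3, 0.1, 7.4]
gripper_width: -0.0001
grip_force: 3.9
```

```bash
python3 - <<'E'
from h import *
t,sc=snapshot("top"),snapshot("scene");s,w=wrist()
print(s["time_s"],s["position"],s["force"],red(w,.077),red(t,.077),red(sc,.077))
i=cv2.resize(t["pixels"][130:260,150:290],None,fx=3,fy=3);j=cv2.resize(sc["pixels"][150:300,220:370],None,fx=2.6,fy=2.6)
cv2.imwrite("pics/m.png",cv2.cvtColor(np.hstack([i[:390],j[:390]]),cv2.COLOR_RGB2BGR))
E
```

```text
8.6 [ 0.58947814 -0.06018578  0.0625357 ] [ 0.09585713 -0.67992122  7.17382538] [([198, 187, 115, 77, 4690], [0.6002, -0.0556])] [] [([140, 183, 21, 18, 225], [0.6684, -0.3657]), ([236, 216, 21, 16, 159], [0.5984, -0.0537])]
```

View pics/m.png

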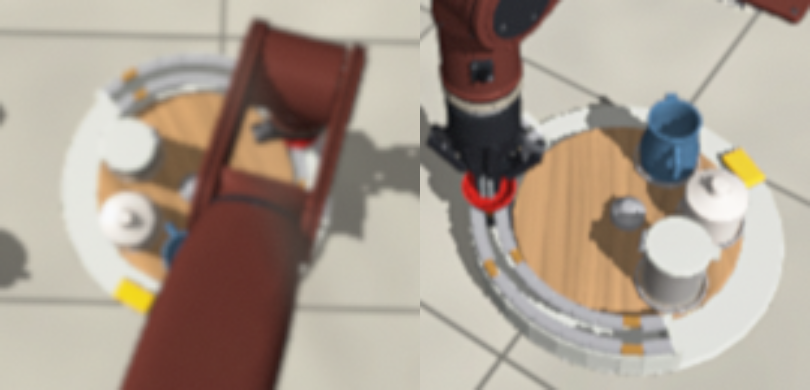

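The cup and disc follow: the scene half shows the cup at (488,188), the fingers inside it and the pots upright. I'll carry on to about -80°, let up so the nose rides under the plate, then push on to the hole.

Call:
step_arm(targets=[[[0,0,0],[-0.26,0.02,0],0],[[0,0,0],[-0.27,0,0],0],[[0,0,0],[-0.27,-0.015,0],0],[[0,0,0],[-0.27,-0.035,0],0],[[0,0,0],[-0.2,-0.04,0],0],[[0,0,0],[-0.05,-0.01,-0.1],0],[[0,0,0],[-0.05,-0.01,-0.1],0],[[0,0,0],[0,0,0],0]])

```text
time_s: 9.65
position: [0.5363, -0.078, 0.0687]
eef_rot: [0.979, 0.204, -0.0, -0.0]
force: [0.1, -0.2, 0.5]
gripper_width: -0.0002
grip_force: 0.0
```

Call:
step_arm(targets=[[[0,0,0],[-0.13,-0.035,0],0],[[0,0,0],[-0.13,-0.04,0],0],[[0,0,0],[-0.13,-0.04,0],0],[[0,0,0],[-0.12,-0.045,0],0],[[0,0,0],[0,0,0],0]])

```text
time_s: 10.28
position: [0.5153, -0.0804, 0.069]
eef_rot: [0.979, 0.204, 0.0, -0.0]
force: [0.4, 0.7, 1.5]
gripper_width: -0.0001
grip_force: 0.8
```

Call:
step_arm(targets=[[[0,0,0],[-0.1,-0.04,0],0],[[0,0,0],[-0.1,-0.04,0],0],[[0,0,0],[0,0,0],0]])

```text
time_s: 10.65
position: [0.5063, -0.0808, 0.0693]
eef_rot: [0.979, 0.204, -0.0, -0.0]
force: [-0.7, 1.4, 5.9]
gripper_width: 0.0
grip_force: 3.5
```

The vertical force is 5.9 N, so the plunger has sprung up against the tips in the hole. I'll back off the wall and lift out slowly.

Call:
step_arm(targets=[[[0,0,0],[0,0,-0.15],0],[[0,0,0],[0.08,0.03,-0.15],0],[[0,0,0],[0.08,0.03,-0.15],0],[[0,0,0],[0,0,-0.2],0],[[0,0,0],[0,0,-0.3],0],[[0,0,0],[0,0,-0.6],0],[[0,0,0],[0,0,-0.8],0],[[0,0,0],[0,0,-0.8],0],[[0,0,0],[0,0,-0.8],0],[[0,0,0],[0,0,-0.8],0],[[0,0,0],[0,0,0],0]])

```text
time_s: 12.02
position: [0.5152, -0.0809, 0.2627]
eef_rot: [0.979, 0.204, 0.003, 0.002]
force: [0.8, -0.0, -0.5]
gripper_width: 0.0003
grip_force: 0.0
```

```bash
python3 - <<'E'
from h import *
t,sc=snapshot("top"),snapshot("scene");s,w=wrist()
print(s["time_s"],s["position"],s["force"],red(w,.092),red(sc,.092))
b=[r for r in red(w,.092)][0][0];q=[r for r in red(sc,.092)][-1][0];c=lambda b:(b[1]+b[3]/2-.5,b[0]+b[2]/2-.5)
print("rim tri",tri(ray(w,c(b)),ray(sc,c(q))))
for n,p in(("sc",sc),("top",t)):print(n,[(m["position"],m["p"],atz(p,m["position"],.028)) for m in mark_of("blue_jug",p)[:2]])
j=cv2.resize(sc["pixels"][150:300,220:370],None,fx=2.6,fy=2.6);i=cv2.resize(w["pixels"],(512,384))
cv2.imwrite("pics/e.png",cv2.cvtColor(np.hstack([j[:384],i])[:, :800],cv2.COLOR_RGB2BGR))
E
```

```text
12.125 [ 0.51346557 -0.08032915  0.25893569] [-0.18592252 -0.62847086 -0.38433768] [([233, 147, 50, 49, 1706], [0.5182, -0.0809]), ([471, 153, 41, 45, 1377], [0.6239, -0.3353])] [([140, 183, 21, 18, 225], [0.675, -0.3538]), ([245, 191, 19, 17, 253], [0.523, -0.0785])]
rim tri [ 0.51707027 -0.08215639  0.08314573]
sc [([217.6, 326.3], 0.93, array([0.41873103, 0.11414579, 0.028     ])), ([154.3, 243.1], 0.67, array([ 0.3425971 , -0.25402395,  0.028     ]))]
top [([212.8, 204.3], 0.84, array([0.43047659, 0.11437964, 0.028     ])), ([240.2, 295.3], 0.52, array([ 0.33439621, -0.24116244,  0.028     ]))]
```

View pics/e.png

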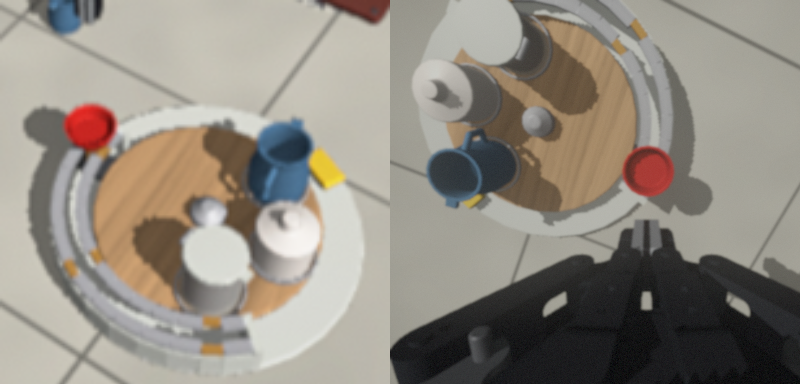

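The jug now stands at the yellow tab: (283,165) in the scene half, with the tab at (326,168). The cup is at hole_minus (90,127). I'll confirm the plunger height with two settled wrist views.

```bash
python3 - <<'E'
from h import *
s,w=wrist();b=red(w,.092)[0];print(s["position"],s["joint_velocities"].round(3),b)
np.savez("v.npz",R=w["R"],t=w["t"],b=b[0])
E
```

```text
[ 0.51277367 -0.0801098   0.25738317] [ 0.     0.003 -0.001  0.001  0.001 -0.   ] ([234, 147, 50, 48, 1719], [0.5184, -0.0813])
```

Call:
step_arm(targets=[[[0,0,0],[-0.7,0.5,0],0],[[0,0,0],[-0.7,0.5,0],0],[[0,0,0],[0,0,0],0],[[0,0,0],[0,0,0],0],[[0,0,0],[0,0,0],0],[[0,0,0],[0,0,0],0]])

```text
time_s: 13.08
position: [0.4785, -0.1388, 0.2588]
eef_rot: [0.979, 0.204, -0.0, -0.0]
force: [0.2, 0.5, -1.0]
gripper_width: 0.0
grip_force: 0.0
```

```bash
python3 - <<'E'
from h import *
s,w=wrist();b=red(w,.092)[0];print(s["time_s"],s["position"],b)
v=np.load("v.npz");w1=dict(mtx=w["mtx"],R=v["R"],t=v["t"]);c=lambda b:(b[1]+b[3]/2-.5,b[0]+b[2]/2-.5)
print(tri(ray(w1,c(v["b"])),ray(w,c(b[0]))))
sc=snapshot("scene");print(red(sc,.092))
for z in(.074,.080,.086,.092):print(z,b[0],proj(sc,[*atz(w,c(b[0]),z)[:2],z]).round(1))
for X in([.6485,.001,.092],):print(proj(sc,X))
E
```

```text
13.075 [ 0.47850524 -0.1387707   0.25877385] ([196, 96, 54, 53, 2111], [0.5186, -0.081])
[ 0.51870031 -0.08113462  0.09373018]
[([140, 183, 21, 18, 225], [0.675, -0.3538]), ([245, 191, 19, 17, 253], [0.523, -0.0785])]
0.074 [196, 96, 54, 53, 2111] [255.  201.4]
0.08 [196, 96, 54, 53, 2111] [254.8 200.2]
0.086 [196, 96, 54, 53, 2111] [254.5 198.9]
0.092 [196, 96, 54, 53, 2111] [254.2 197.7]
[251.31232089 242.81747646]
```

The rim is at z = 0.094 m, so the plunger is fully up, and the jug is at the tab with the robot clear. I'll hand the job in.

```bash
python3 -c "
from workcell import ticket
print(ticket.sign_off())"
```

```text
the job is handed in; nothing more can be done
None
```

I turned the carousel one hole clockwise, bringing the blue jug to the yellow tab with the plunger fully up in hole_minus and the pots upright, and handed the job in at about 13 s; no verdict was returned.

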